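Strip an LED light engine for rework

TASK

The LED light engine that stands assembled on the round turntable, its screws already out, must be stripped for rework: take it apart from the top down, one part at a time. Set each part down gently (do not let it fall), right way up, fully home in its own place: the retaining ring over the ring spindle, the reflector foot down in the round cup, the LED board flat inside the low-rimmed black tray and the finned heat sink flat between the four corner stops of the steel plate. Leave the multimeter and the roll of orange tape where they are.

Things in the scene. Friction and masses are not known exactly. Their poses are not given: they have to be found in the camera images.
- ring_center (a point): Lens retaining ring: the plain black ring on top of the stack, outside diameter 54 mm, hole 42 mm (39 mm clear), 10 mm high, 20 g. The point is its centre, half-way up; z up. At the start it rests on a round 47 mm land of the reflector, 8 mm below the point is the square flange; a 35 mm rim stands 4 mm up inside the hole. It just lifts off.
- reflector_center (a point): Reflector: grey tapered cup (28 mm foot, 36 mm at top) under a square 58 x 58 mm flange, glass in its mouth; 90 g. Point: on its axis, 15 mm above the foot. Flange 7 to 15 mm above the point (grasp across it; beside it free down to 9 mm below the point), 47 mm land to 18, 35 mm rim to 22 mm above. x, y along the flange's sides, z up. Its foot is loose in the LED board's white collar, 8 mm deep.
- led_board_center (a point): LED board: white, yellow LED disc, 48 mm (x) by 80 mm (y), 110 g. Point: its centre, 9 mm above its feet (turned-down ends); z up. Upturned aluminium long edges, 5 mm below to 7 mm above the point: grasp across these (48 mm). White 39 mm collar to 9 mm above. Sits loose astride the heat sink's pad; the heat sink's top face is 11 mm below the point, wider than the board.
- heat_sink_center (a point): Heat sink: dark finned block, 56 mm (x) by 100 mm (y) by 26 mm high, fins down and along y, raised bright pad 36 x 60 x 6 mm on top; about 400 g (may differ by a quarter). Point: middle of the 26 mm block, 13 mm above its underside; z up. Lowest part, loose on the flat fixed grey turntable (136 mm diameter, 14 mm high). Grasp across the 56 mm.
- ring_spindle: Ring spindle, place of the retaining ring: grey turned stand, 72 mm diameter foot 8 mm high, on it a 48 mm shoulder whose top is 15 mm above the bench (here the ring rests), and on that a 26 mm post with a tapered nose, top 36 mm above the bench. Origin: centre of the underside, on the bench; z up. Fixed.
- reflector_cup: Reflector cup, place of the reflector: grey upright open cup, 50 mm outside and 43 mm inside diameter, rim 34 mm above the bench, on a 76 mm foot 6 mm high. The reflector's foot hangs inside and its flange rests on the rim; any yaw will do. Origin: centre of the underside; z up. Fixed.
- board_tray: Board tray, place of the LED board: black rectangular tray, inside 64 mm (x) by 96 mm (y), floor 3 mm and rim 7 mm above the bench, a small lug at each short end. The board lies in it lengthwise on its feet. Origin: centre of the underside; z up. Fixed.
- stop_plate: Stop plate, place of the heat sink: steel plate 82 mm (x) by 126 mm (y) by 5 mm with four L-shaped aluminium corner stops, tops 14 mm above the bench; between the stops there are 70 mm (x) by 114 mm (y). The heat sink lies flat on the plate, lengthwise, inside all four stops. Origin: centre of the underside; z up. Fixed.
- multimeter: Bystander, not to be moved: grey-green multimeter lying flat, 148 x 70 x 45 mm. Origin: centre of its underside, x along its length.
- tape_orange: Bystander, not to be moved: flat roll of orange tape, 60 mm diameter, 19 mm high, near the work on the right. Origin: centre of its underside.

How it is judged:
By the outcome, as a careful person would: the job done as asked, in the order asked, and still so for the second after the job is handed in, with the robot touching nothing.
It also fails if it takes over 109 s, if anything falls off the work surface, if the arm or the gripper's body presses on something with over 40 N, if the wrist force passes 120 N, or if a joint passes its speed limit or range.

ROBOT

A 7-joint arm with a two-finger parallel gripper is mounted at the origin on a cart in front of the work surface, level with it; the furniture and walls round the work are solid. World frame = base frame: x ahead of the robot, y to its left, z up, the work surface at z = 0. Lengths are in m, angles in rad, forces in N, time in s.
With the tool pointing down it reaches from about 0.35 to 0.9 m from the base axis. Payload 8.1 kg.
Tool frame: the origin (TCP) lies midway between the tips of the shut fingers; the grasp point (between the pads) lies behind it (arm.tcp_to_grasp is the z of the grasp point in the tool frame, in m); z points along the fingers, y is the line along which they close (so a half turn about z gives the same grasp; the last joint's range is limited). The gripper opens to 92 mm and grips with 3 to 60 N. Pads are 19 mm wide; open, the fingers measure 130 mm over their backs; the gripper's body (75 mm by 190 mm) begins 47 mm behind the grasp point.
Start: joints at [1.076, 0.434, 0.025, 1.573, -0.012, 1.134, -0.075], TCP at [0.239, -0.578, 0.227] pointing down, gripper open.
Joint ranges: [-2.62, 2.62], [-0.44, 2.09], [-1.27, 1.32], [0.08, 2.57], [-1.32, 4.46], [0.12, 2], [-2.74, 2.74]. Speed limits (rad/s): [2.22, 2.22, 3.01, 3.01, 3.14, 3.14, 3.14].

INTERFACE

Orientations are given as a rotation vector (axis times angle).
In Python, from cell import readout, vision, arm gives the robot as it stands.
- The arm moves only by the tool carry_out, never from a script. Its argument "increments" is one flat list of numbers, 6 for each row, row after row: the shift along the world's x, y, z in mm, then the turn, a rotation vector about the world's x, y, z in rad. In form: [tx, ty, tz, wx, wy, wz, tx, ty, tz, wx, wy, wz, ...]. A call has 1 to 20 rows; each row shifts and turns the commanded pose from where the row before left it; what a row does not reach is not made up. A row lasts 1/8 s, in which the tool goes at most 62.5 mm and 10.7 degrees, less where a joint would pass 70% of its speed; a pose out of reach is approached as far as the arm can. A call with a gripper value outside its range is refused whole. "grip" is the closure, from 0 (fully open) to 1 (shut), set as the call begins (left out, the last holds). The fingers move at their own pace and stop on an object; "newtons" is the grip in N (left out, the last holds). Time passes only in rows, so rows that do not move let the fingers close. It gives the time, the measured TCP pose, the force, the opening and the grip force at its end, in the units of the state.
- readout.observe(): the state, without advancing time (a new reading comes with each control period).
- vision.get_image(name): name is "side" or "top"; returns the picture (480x640x3 uint8, red, green, blue); there is no depth.
- vision.calibration(name): a dict with "fov_y" (degrees; the focal length in pixels is half the picture's height over the tangent of half this angle, whatever the lens; pixels are square), "cx", "cy" (the principal point, pixels), "k1" (the pictures are not rectified: a ray, as slopes to the right and down, at radius r is drawn at 1 + k1 r^2 times it, then the intrinsics apply), "pose" (4x4, takes a point from camera to world coordinates). Camera axes: x right, y up, looking along -z (the intrinsics and any distortion apply to the point x, -y, -z); pixel columns grow to the right and rows downward; lengths in m; the calibration is good to about 2 mm. A picture is of the moment at which its call begins. calibration takes no time and is no camera call.
- arm.sign_off(): hands the job in; it is judged then, once.
The state is a dict: "clock": time; "joints": joint angles; "dq": joint speeds; "joint_efforts": joint torques, N m; "position": TCP position; "ee_rot": TCP orientation; "force": force on the tool from outside, world axes, zero at the start; "ft_torque": the same for the moment, N m; "width": opening from 0.0 (shut) to 1.0 (fully open); "gripper_force": force on a finger pad.
Only numpy, scipy, OpenCV 4.12 (cv2) and the standard library are available. Lean on these libraries where they do the work, as an engineer would, in place of code of your own. Each camera call takes 0.05 s, during which the arm holds its last target. There are 200 camera calls.

## Working session

There is one attempt and no reset: what is moved stays moved. The work goes in short steps, Python scripts to look and compute and a tool call to move; the robot and the scene stay as the last step left them, time stands still between calls to the robot, and variables do not carry over. Pictures are saved under pics/ and viewed, at most 14 in all, crops included, and the job is handed in when it is done.

Besides the shell and the picture viewer there is one more tool, called after "Emit:" in YAML: its name, and indented under it one key for each argument. carry_out: Moves the arm, as the interface text tells. Its arguments: {"type":"object","properties":{"increments":{"type":"array","items":{"type":"number"}},"grip":{"type":"number"},"newtons":{"type":"number"}},"required":["increments"]}

```bash
ls; mkdir -p pics
python3 - <<'E'
from cell import readout, vision, arm
import cv2, numpy as np
np.set_printoptions(precision=4,suppress=True)
for n in("side","top"):
    im=vision.get_image(n); cv2.imwrite(f"pics/{n}0.png",im[:,:,::-1]); print(n,vision.calibration(n))
print(readout.observe()); print(arm.tcp_to_grasp)
E
```

```text
pics
side {'fov_y': 50.11036459232969, 'cx': 321.82282962575397, 'cy': 242.85995669336737, 'k1': -0.07726457679495145, 'pose': array([[-0.9754,  0.0672, -0.21  ,  0.3111],
       [-0.2198, -0.37  ,  0.9026,  1.1079],
       [-0.017 ,  0.9266,  0.3757,  0.5419],
       [ 0.    ,  0.    ,  0.    ,  1.    ]])}
top {'fov_y': 44.36351510421142, 'cx': 326.0124285191347, 'cy': 243.7606450059884, 'k1': -0.078639435788329, 'pose': array([[-0.0239,  0.9908, -0.133 ,  0.3678],
       [-0.9995, -0.0262, -0.0156,  0.0311],
       [-0.0189,  0.1325,  0.991 ,  1.3457],
       [ 0.    ,  0.    ,  0.    ,  1.    ]])}
{'clock': 0.1, 'joints': array([ 1.0764,  0.4351,  0.0249,  1.574 , -0.0116,  1.134 , -0.0751]), 'dq': array([-0.0016, -0.0011, -0.0012, -0.0013, -0.0007, -0.0012, -0.0008]), 'joint_efforts': array([  0.004 , -66.9126,   0.989 , -31.5145,  -0.0603,   0.0374,
         0.0001]), 'position': array([ 0.2384, -0.5772,  0.226 ]), 'ee_rot': array([-3.0802, -0.6112,  0.0006]), 'force': array([-0.1237, -0.8896,  0.3531]), 'ft_torque': array([-0.0107, -0.0213,  0.0641]), 'gripper_force': 0.0, 'width': 1.0002229839890522}
-0.0188
```

View pics/top0.png

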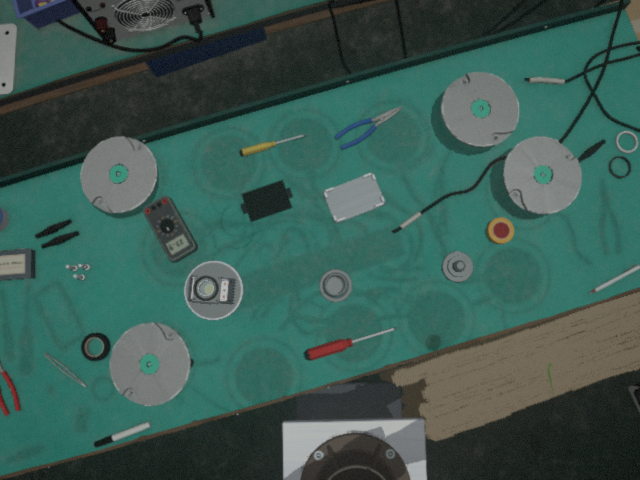

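View pics/side0.png

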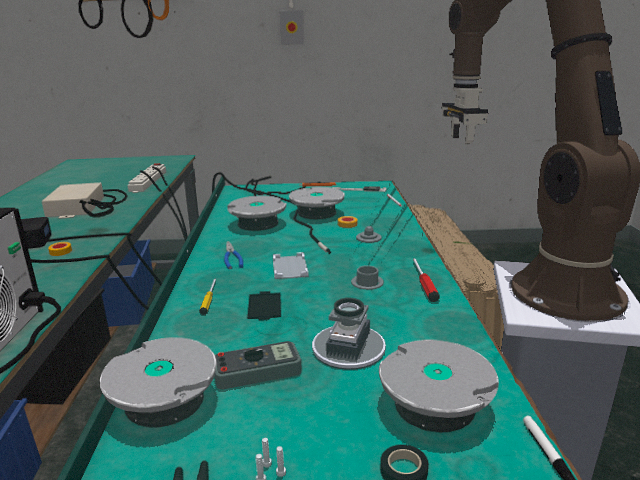

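```bash
cat > h.py <<'E'
from cell import readout, vision, arm
import cv2, numpy as np
np.set_printoptions(precision=4,suppress=True)
def K(n):
    c=vision.calibration(n); f=240/np.tan(np.radians(c['fov_y']/2))
    return np.array([[f,0,c['cx']],[0,f,c['cy']],[0,0,1]]),np.array([c['k1'],0,0,0,0.]),np.array(c['pose'])
def ray(n,uv):
    k,d,P=K(n); p=cv2.undistortPoints(np.array(uv,float).reshape(-1,1,2),k,d).reshape(-1,2)
    v=np.c_[p[:,0],-p[:,1],-np.ones(len(p))]@P[:3,:3].T
    return P[:3,3],v
def onz(n,uv,z):
    o,v=ray(n,uv); return o+v*((z-o[2])/v[:,2])[:,None]
def proj(n,X):
    k,d,P=K(n); c=(np.array(X,float).reshape(-1,3)-P[:3,3])@P[:3,:3]
    return cv2.projectPoints(c*[1,-1,-1],np.zeros(3),np.zeros(3),k,d)[0].reshape(-1,2)
def crop(im,x,y,w,h,s): return cv2.resize(im[y:y+h,x:x+w],None,fx=s,fy=s,interpolation=cv2.INTER_CUBIC)
E
python3 - <<'E'
from h import *
t=cv2.imread("pics/top0.png"); s=cv2.imread("pics/side0.png")
g=lambda i,x,y:crop(i,x,y,80,60,5)
cv2.imwrite("pics/c1.png",np.vstack([np.hstack([g(t,173,260),g(t,300,255)]),np.hstack([g(t,418,236),g(t,228,170)])]))
cv2.imwrite("pics/c2.png",np.vstack([np.hstack([g(t,315,167),crop(s,310,290,80,60,5)]),np.hstack([crop(s,310,330,80,60,5),g(s,330,250)])]))
print(onz("top",[[213,290],[336,285],[458,266],[266,201],[355,198],[501,230],[168,229],[95,347]],0))
E
```

```text
[[ 0.448   0.3146  0.    ]
 [ 0.4527  0.0318  0.    ]
 [ 0.4889 -0.2493  0.    ]
 [ 0.6528  0.1901  0.    ]
 [ 0.6541 -0.0178  0.    ]
 [ 0.5698 -0.3539  0.    ]
 [ 0.5929  0.4212  0.    ]
 [ 0.3224  0.5903  0.    ]]
```

View pics/c1.png

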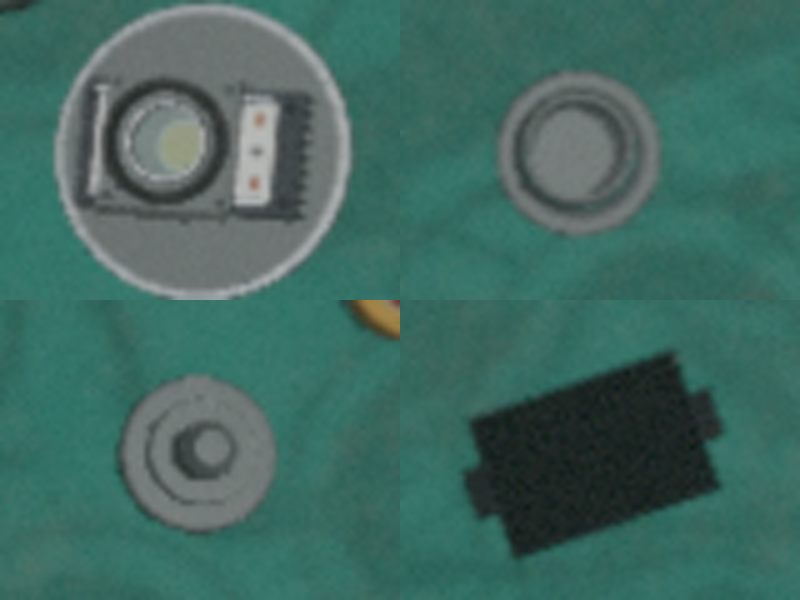

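View pics/c2.png

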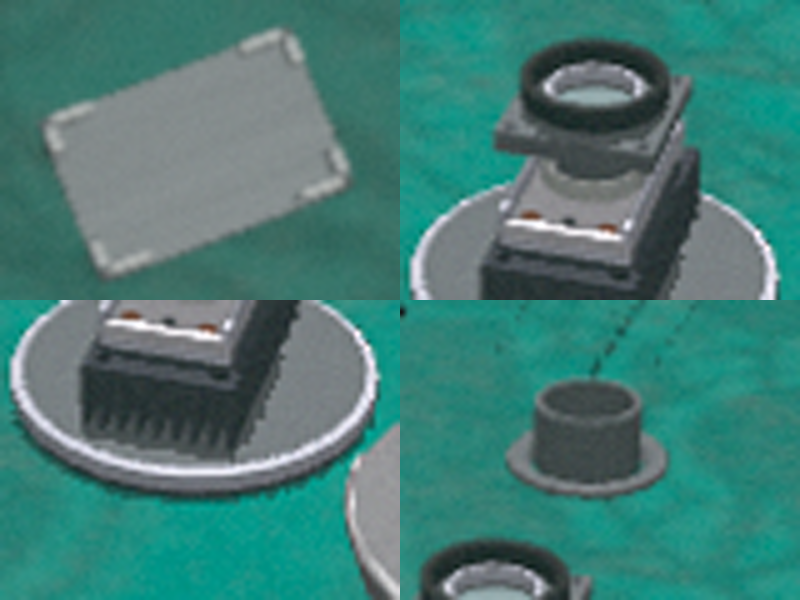

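```bash
cat > m.py <<'E'
from h import *
t=cv2.imread("pics/top0.png"); s=cv2.imread("pics/side0.png")
def comp(im,seed,win,fn,sc=4):
    x,y=seed; x0,y0=x-win,y-win
    c=cv2.resize(im[y0:y0+2*win,x0:x0+2*win],None,fx=sc,fy=sc,interpolation=cv2.INTER_CUBIC)
    m=fn(cv2.cvtColor(c,cv2.COLOR_BGR2HSV),c).astype(np.uint8)
    n,l,st,ce=cv2.connectedComponentsWithStats(m)
    k=1+np.argmax(st[1:,4]) ; m=(l==k).astype(np.uint8)
    return m,lambda p:(np.array(p,float).reshape(-1,2)+.5)/sc-.5+[x0,y0]
notg=lambda h,c:h[:,:,1]<85
def hull(m): 
    cs=cv2.findContours(m,cv2.RETR_EXTERNAL,cv2.CHAIN_APPROX_NONE)[0]; return cv2.convexHull(max(cs,key=cv2.contourArea))
if __name__=="__main__":
    for nm,seed,win,z in(("spindle",(458,266),24,6),("cup",(336,285),24,4),("turntable",(213,290),40,12)):
        m,f=comp(t,seed,win,notg); X=onz("top",f(hull(m)),z/1e3)[:,:2].astype(np.float32)
        (cx,cy),r=cv2.minEnclosingCircle(X); e=cv2.fitEllipse(X); print(nm,cx,cy,2*r,e)
    for nm,seed,win,z in(("tray",(266,201),34,7),("plate",(355,198),36,6)):
        fn=notg if nm=="plate" else (lambda h,c:h[:,:,2]<65)
        m,f=comp(t,seed,win,fn)
        m=cv2.morphologyEx(m,cv2.MORPH_CLOSE,np.ones((9,9)))
        if nm=="tray": m=cv2.morphologyEx(m,cv2.MORPH_OPEN,np.ones((70,70)) if 0 else cv2.getStructuringElement(cv2.MORPH_ELLIPSE,(91,91)))
        X=onz("top",f(hull(m)),z/1e3)[:,:2].astype(np.float32); r=cv2.minAreaRect(X*1000)
        print(nm,r,cv2.boxPoints(r).round(1).tolist())
    m,f=comp(t,(206,288),16,lambda h,c:h[:,:,2]<75); h=f(hull(m)); X=onz("top",h,.093)[:,:2].astype(np.float32)*1000
    print("ring",cv2.fitEllipse(X),cv2.minEnclosingCircle(X))
E
python3 m.py
```

```text
spindle 0.4877098798751831 -0.24620413780212402 0.07324540615081787 ((0.4875880181789398, -0.2463212013244629), (0.07217545062303543, 0.07253362238407135), 25.71869659423828)
cup 0.4522399604320526 0.033342394977808 0.07752101123332977 ((0.45229965448379517, 0.03350145369768143), (0.07629795372486115, 0.0769229307770729), 137.747802734375)
turntable 0.4480265974998474 0.3117881715297699 0.1397414207458496 ((0.4478629529476166, 0.3119487762451172), (0.1375395953655243, 0.13918745517730713), 164.66873168945312)
tray ((652.42333984375, 189.2377166748047), (69.19915008544922, 108.05934143066406), 17.53544807434082) [[603.2000122070312, 230.3000030517578], [635.7000122070312, 127.30000305175781], [701.7000122070312, 148.10000610351562], [669.0999755859375, 251.1999969482422]]
plate ((654.8193359375, -14.658958435058594), (86.4315185546875, 130.43629455566406), 19.92081069946289) [[592.0, 31.899999618530273], [636.4000244140625, -90.69999694824219], [717.7000122070312, -61.29999923706055], [673.2000122070312, 61.400001525878906]]
ring ((447.184326171875, 311.2398376464844), (53.255950927734375, 53.821388244628906), 177.53118896484375) ((446.925537109375, 311.34576416015625), 27.303178787231445)
```

Run:
```python
from m import *
a=crop(s,322,292,62,75,8)[:600]; b=crop(t,186,270,50,37,16)
cv2.imwrite("pics/c3.png",a); cv2.imwrite("pics/c4.png",b)
w=lambda p,o,sc:(np.array(p,float)+.5)/sc-.5+o
T=onz("top",w(np.array([(472,420),(675,352),(718,488),(515,555)])-[400,300],[228,170],5),.007)[:,:2]*1000
print(T,T.mean(0),np.degrees(np.arctan2(T[1]-T[0],1))[0],[np.degrees(np.arctan2(*(T[i]-T[j]))) for i,j in((0,1),(3,2))])
P=onz("top",w([(42,118),(285,28),(352,185),(108,277)],[315,167],5),.008)[:,:2]*1000
print(P,P.mean(0),[np.degrees(np.arctan2(*(P[i]-P[j]))) for i,j in((0,1),(3,2))])
```

```text
[[670.6023 245.341 ]
 [700.2465 149.9712]
 [635.0088 130.8446]
 [606.1134 225.5348]] [652.9927 187.9229] 88.06795441568933 [np.float64(-17.26708095324953), np.float64(-16.969924887212525)]
[[672.9483  56.1861]
 [712.7278 -58.0982]
 [637.3287 -86.4349]
 [597.2121  27.5107]] [655.0542 -15.2091] [np.float64(-19.19174802260798), np.float64(-19.395541603866455)]
```

View pics/c3.png

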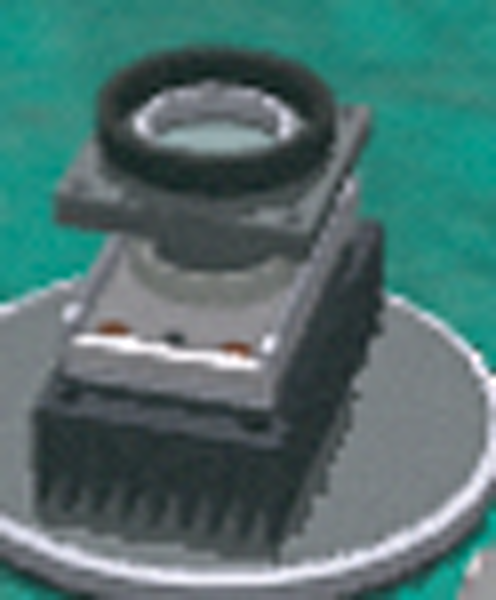

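View pics/c4.png

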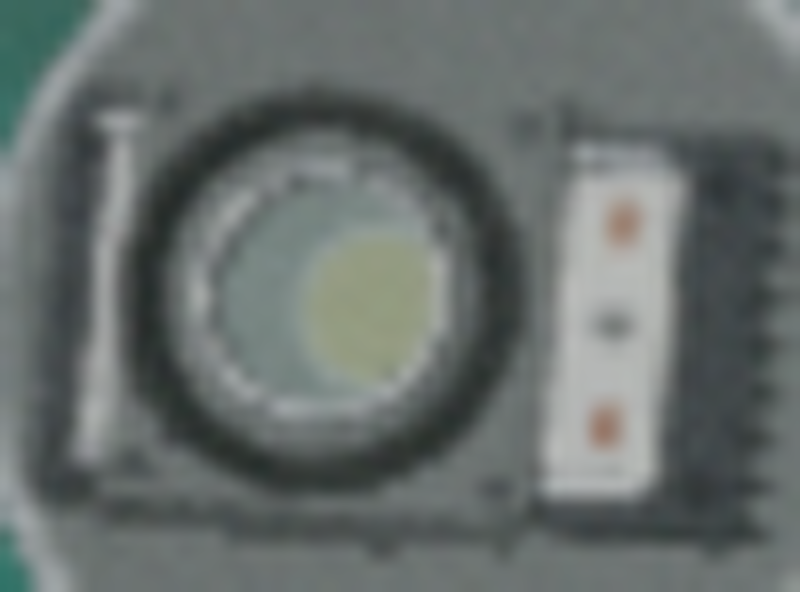

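Run:
```python
from m import *
w=lambda p,o,sc:(np.array(p,float)+.5)/sc-.5+o
def show(n,X):
    X=X[:,:2]*1000; print(n,X.round(1).tolist())
    for i in range(len(X)-1):
        d=X[i+1]-X[i]; print("   len %.1f yaw(mod90) %.1f"%(np.hypot(*d),(np.degrees(np.arctan2(d[1],d[0]))+45)%90-45))
show("flange side",onz("side",w([(58,192),(308,232),(368,108)],[322,292],8),.082))
show("board front side",onz("side",w([(75,335),(278,365)],[322,292],8),.055))
show("sink front side",onz("side",w([(36,405),(283,445)],[322,292],8),.040))
show("sink bottom side",onz("side",w([(36,520),(275,560)],[322,292],8),.014))
show("board top",onz("top",w([(105,115),(688,160),(655,495),(80,460),(105,115)],[186,270],16),.054))
show("sink top",onz("top",w([(80,95),(785,145),(755,540),(40,490),(80,95)],[186,270],16),.040))
show("flange top",onz("top",w([(565,105),(540,522),(110,500)],[186,270],16),.082))
g=cv2.cvtColor(t,cv2.COLOR_BGR2HSV)
m,f=comp(t,(224,291),11,lambda h,c:(h[:,:,2]>165)); r=cv2.minAreaRect((onz("top",f(hull(m)),.053)[:,:2]*1000).astype(np.float32)); print("white end",r)
# ring side
m,f=comp(s,(349,307),20,lambda h,c:h[:,:,2]<62); X=onz("side",f(hull(m)),.093)[:,:2].astype(np.float32)*1000; print("ring side",cv2.fitEllipse(X))
m,f=comp(s,(367,238),16,notg); X=onz("side",f(hull(m)),.0)[:,:2].astype(np.float32)*1000; print("spindle side", X.min(0),X.max(0))
m,f=comp(s,(367,278),22,notg); X=onz("side",f(hull(m)),.0)[:,:2].astype(np.float32)*1000; print("cup side", X.min(0),X.max(0))
```

```text
flange side [[480.8, 334.4], [424.0, 340.9], [418.9, 283.8]]
   len 57.2 yaw(mod90) -6.5
   len 57.4 yaw(mod90) -5.0
board front side [[474.1, 349.2], [428.4, 352.7]]
   len 45.9 yaw(mod90) -4.3
sink front side [[481.7, 355.6], [425.8, 360.7]]
   len 56.1 yaw(mod90) -5.2
sink bottom side [[480.7, 361.8], [426.4, 366.5]]
   len 54.6 yaw(mod90) -4.9
board top [[475.2, 350.1], [467.1, 268.6], [421.1, 273.4], [427.6, 353.4], [475.2, 350.1]]
   len 81.8 yaw(mod90) -5.7
   len 46.3 yaw(mod90) -5.9
   len 80.3 yaw(mod90) -4.7
   len 47.7 yaw(mod90) -4.0
sink top [[479.3, 357.1], [469.9, 257.6], [415.1, 262.1], [424.2, 362.5], [479.3, 357.1]]
   len 99.9 yaw(mod90) -5.4
   len 55.0 yaw(mod90) -4.7
   len 100.9 yaw(mod90) -5.2
   len 55.4 yaw(mod90) -5.6
flange top [[472.8, 280.2], [416.6, 283.7], [420.8, 342.3]]
   len 56.3 yaw(mod90) -3.6
   len 58.7 yaw(mod90) -4.1
white end ((443.66827392578125, 279.65020751953125), (14.113086700439453, 43.29680633544922), 84.21001434326172)
ring side ((447.2100830078125, 322.046875), (51.352203369140625, 54.451011657714844), 172.85324096679688)
spindle side [ 455.9009 -357.3236] [ 528.5652 -223.6221]
cup side [417.9071 -66.4715] [494.2912  61.7564]
```

Emit:
carry_out:
  increments: [10,20,0,0,0,0,16,45,0,0,0,0,16,45,0,0,0,0.09,16,45,0,0,0,0.09,16,45,0,0,0,0.09,16,45,0,0,0,0.09,16,45,0,0,0,0.09,16,45,0,0,0,0.09,16,45,0,0,0,0.09,16,45,0,0,0,0.09,6,45,0,0,0,0.09,6,45,0,0,0,0.09,6,45,0,0,0,0.09,6,45,0,0,0,0.09,6,45,0,0,0,0,6,45,0,0,0,0,6,45,0,0,0,0,6,45,0,0,0,0,5,45,0,0,0,0,5,45,0,0,0,0]
  grip: 0.15

```text
clock: 2.6
position: [0.4493, 0.2992, 0.2267]
ee_rot: [2.327, 2.11, -0.001]
force: [-0.9, -0.9, -1.1]
width: 0.853
gripper_force: 0.0
```

Emit:
carry_out:
  increments: [-1,4,-5,0,0,0.01,-0.5,5,-20,0,0,0,0,1,-30,0,0,0,0,0,-30,0,0,0,0,0,-20,0,0,0,0,0,-10,0,0,0,0,0,0,0,0,0,0,0,0,0,0,0]

```text
clock: 3.6
position: [0.4494, 0.3076, 0.1126]
ee_rot: [2.318, 2.12, 0.002]
force: [0.1, -0.7, 0.3]
width: 0.847
gripper_force: 0.0
```

Run:
```python
from m import *
im=vision.get_image("side")[:,:,::-1]; p=readout.observe()['position']; print(p,proj("side",[p,[p[0],p[1],.09]]))
cv2.imwrite("pics/c5.png",crop(im,300,240,100,75,6))
```

```text
[0.4495 0.3076 0.1127] [[348.9165 294.7728]
 [348.8705 305.9571]]
```

View pics/c5.png

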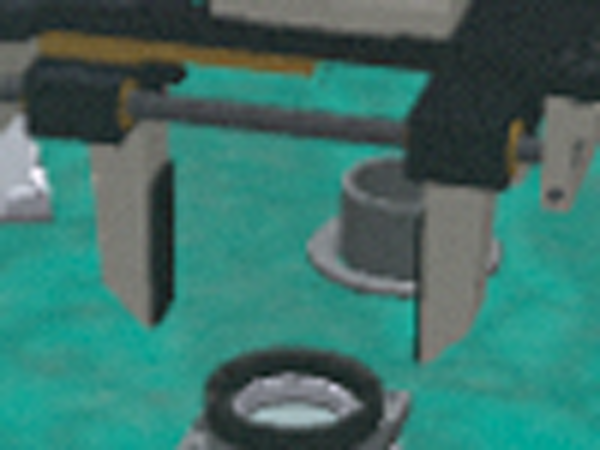

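Emit:
carry_out:
  increments: [-1,2,-8,0,0,0,0,0,-8,0,0,0,0,0,-6,0,0,0,0,0,-4,0,0,0,0,0,0,0,0,0]

```text
clock: 4.28
position: [0.448, 0.3092, 0.0853]
ee_rot: [-2.318, -2.12, 0.001]
force: [0.9, 0.7, 1.9]
width: 0.847
gripper_force: 0.0
```

Emit:
carry_out:
  increments: [0,0,0,0,0,0,0,0,0,0,0,0,0,0,0,0,0,0,0,0,0,0,0,0,0,0,0,0,0,0]
  grip: 0.6
  newtons: 8

```text
clock: 4.9
position: [0.4482, 0.3094, 0.0859]
ee_rot: [2.318, 2.12, 0.0]
force: [-0.6, -0.0, 1.5]
width: 0.575
gripper_force: 8.0
```

Emit:
carry_out:
  increments: [0,0,3,0,0,0,0,0,6,0,0,0,0,0,12,0,0,0,0,0,20,0,0,0,0,-10,20,0,0,0,1,-25,8,0,0,0,3,-36,0,0,0,0,3,-40,0,0,0,0,3,-40,0,0,0,0,3,-40,0,0,0,0,3,-40,0,0,0,0,3,-40,0,0,0,0,3,-40,0,0,0,0,3,-40,0,0,0,0,3,-40,0,0,0,0,3,-40,0,0,0,0,3,-40,0,0,0,0,4,-40,0,0,0,0,3,-30,0,0,0,0,0,-16,0,0,0,0]

```text
clock: 7.4
position: [0.4886, -0.2498, 0.1554]
ee_rot: [2.32, 2.117, -0.0]
force: [-0.4, 0.5, -0.7]
width: 0.574
gripper_force: 8.0
```

Emit:
carry_out:
  increments: [0,0,-20,0,0,0,0,0,-25,0,0,0,0,0,-20,0,0,0,0,0,-10,0,0,0,0,0,0,0,0,0,0,0,0,0,0,0]

```text
clock: 8.15
position: [0.4896, -0.2476, 0.0806]
ee_rot: [2.317, 2.12, 0.001]
force: [-0.6, -0.4, -1.3]
width: 0.567
gripper_force: 8.0
```

Run:
```python
from m import *
p=readout.observe()['position']; print(p,proj("side",[p]),proj("top",[p]))
im=vision.get_image("side")[:,:,::-1]; tt=vision.get_image("top")[:,:,::-1]; cv2.imwrite("pics/top6.png",tt)
cv2.imwrite("pics/c6.png",np.vstack([crop(im,330,190,80,60,5),crop(tt,418,236,80,60,5)]))
```

```text
[ 0.4896 -0.2476  0.0806] [[368.9143 212.0773]] [[464.7862 262.1028]]
```

View pics/c6.png

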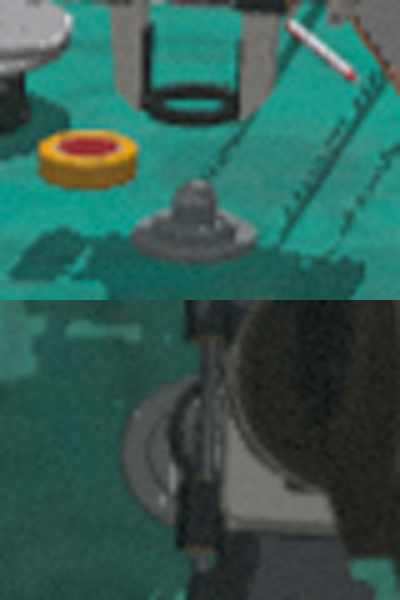

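Emit:
carry_out:
  increments: [-1,0,-8,0,0,0,-0.5,0,-12,0,0,0,0,0,-12,0,0,0,0,0,-12,0,0,0,0,0,-8,0,0,0,0,0,-5,0,0,0,0,0,-3,0,0,0,0,0,-1,0,0,0,0,0,0,0,0,0]

```text
clock: 9.38
position: [0.4878, -0.2477, 0.0189]
ee_rot: [2.318, 2.12, 0.0]
force: [0.4, -0.9, 0.3]
width: 0.57
gripper_force: 8.0
```

Emit:
carry_out:
  increments: [0,0,-1,0,0,0,0,0,-1,0,0,0,0,0,0,0,0,0]

```text
clock: 9.75
position: [0.4876, -0.2477, 0.0167]
ee_rot: [-2.318, -2.12, 0.0]
force: [0.1, -0.4, -0.1]
width: 0.571
gripper_force: 8.0
```

Emit:
carry_out:
  increments: [0,0,-0.7,0,0,0,0,0,-0.3,0,0,0,0,0,0,0,0,0]

```text
clock: 10.12
position: [0.4876, -0.2476, 0.0159]
ee_rot: [2.318, 2.12, -0.0]
force: [-0.8, -0.4, 3.1]
width: 0.571
gripper_force: 8.0
```

Emit:
carry_out:
  increments: [0,0,-0.7,0,0,0,0,0,-0.3,0,0,0,0,0,0,0,0,0]

```text
clock: 10.5
position: [0.4877, -0.2477, 0.0153]
ee_rot: [2.318, 2.12, -0.0]
force: [-2.2, 0.5, 9.6]
width: 0.573
gripper_force: 8.0
```

Emit:
carry_out:
  increments: [0,0,0.7,0,0,0,0,0,0,0,0,0,0,0,0,0,0,0,0,0,0,0,0,0,0,0,0,0,0,0,0,0,5,0,0,0,0,0,15,0,0,0,0,0,30,0,0,0,0,0,40,0,0,0,0,10,40,0,0,0,0,30,25,0,0,0,0,40,0,0,0,0,0,45,0,0,0,0]
  grip: 0.15

```text
clock: 12.12
position: [0.4878, -0.1219, 0.172]
ee_rot: [2.318, 2.118, 0.001]
force: [1.3, 0.2, 0.8]
width: 0.851
gripper_force: 0.0
```

Run:
```python
from m import *
im=vision.get_image("side")[:,:,::-1]; tt=vision.get_image("top")[:,:,::-1]; cv2.imwrite("pics/top7.png",tt)
cv2.imwrite("pics/c7.png",np.hstack([crop(im,340,215,60,45,6),crop(tt,430,245,60,45,6)]))
print(readout.observe()['position'])
# reel near the stack: hub & rim heights by side/top
print(onz("side",[[437,372]],.06),onz("top",[[150,363]],.06),onz("side",[[437,372]],.09),onz("top",[[150,363]],.09),onz("side",[[437,372]],.03),onz("top",[[150,363]],.03))
```

```text
[ 0.488  -0.1171  0.1721]
[[0.2893 0.4348 0.06  ]] [[0.2882 0.4413 0.06  ]] [[0.2906 0.4767 0.09  ]] [[0.2901 0.4317 0.09  ]] [[0.2879 0.3929 0.03  ]] [[0.2864 0.4509 0.03  ]]
```

View pics/c7.png

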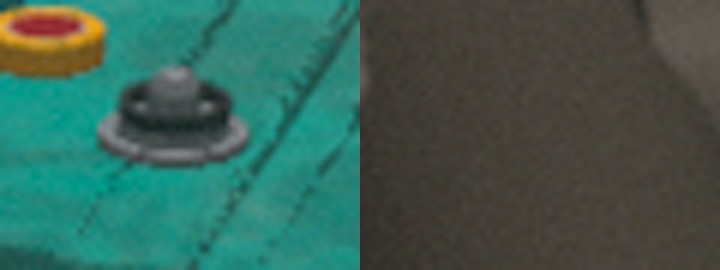

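Emit:
carry_out:
  increments: [-2,20,0,0,0,0,-4,40,0,0,0,0,-4,45,0,0,0,0,-4,45,0,0,0,0,-4,45,0,0,0,0,-4,45,0,0,0,0,-4,45,0,0,0,0,-4,45,0,0,0,0,-4,45,0,0,0,0,-4,33,0,0,0,0,-2,15,-10,0,0,0,0,4,-20,0,0,0,0,0,-25,0,0,0,0,0,-22,0,0,0,0,0,-10,0,0,0,0,0,-3,0,0,0,0,0,0,0,0,0]

```text
clock: 14.35
position: [0.448, 0.3043, 0.0809]
ee_rot: [2.318, 2.12, 0.001]
force: [-0.4, 0.4, -0.6]
width: 0.852
gripper_force: 0.0
```

Emit:
carry_out:
  increments: [0,4,-7,0,0,0,0,2,-7,0,0,0,0,0,-5,0,0,0,0,0,-1,0,0,0,0,0,0,0,0,0]

```text
clock: 14.98
position: [0.4476, 0.3103, 0.0604]
ee_rot: [2.318, 2.12, -0.0]
force: [0.2, 0.0, -0.2]
width: 0.849
gripper_force: 0.0
```

Emit:
carry_out:
  increments: [0,0,0,0,0,0,0,0,0,0,0,0,0,0,0,0,0,0,0,0,0,0,0,0,0,0,0,0,0,0]
  grip: 0.6
  newtons: 15

```text
clock: 15.6
position: [0.4478, 0.3104, 0.0606]
ee_rot: [2.318, 2.12, 0.0]
force: [-0.7, 0.7, 1.2]
width: 0.624
gripper_force: 15.0
```

Emit:
carry_out:
  increments: [0,0,2,0,0,0,0,0,5,0,0,0,0,0,10,0,0,0,0,0,20,0,0,0,0,0,20,0,0,0,0,-15,10,0,0,0,0.5,-30,0,0,0,0,0.5,-40,0,0,0,0,0.5,-40,0,0,0,0,0.5,-40,0,0,0,0,0.5,-40,0,0,0,0,0.5,-36,0,0,0,0,0.5,-24,0,0,0,0,1,-12,-10,0,0,0,0,0,-20,0,0,0,0,0,-12,0,0,0,0,0,0,0,0,0]

```text
clock: 17.73
position: [0.4513, 0.0337, 0.0845]
ee_rot: [-2.316, -2.121, 0.002]
force: [0.6, 0.1, -1.3]
width: 0.629
gripper_force: 15.0
```

Run:
```python
from m import *
p=readout.observe()['position']; print(p,proj("side",[p,[.4523,.0334,.034]]),proj("top",[p,[.4523,.0334,.034]]))
im=vision.get_image("side")[:,:,::-1]; tt=vision.get_image("top")[:,:,::-1]; cv2.imwrite("pics/top8.png",tt); cv2.imwrite("pics/side8.png",im)
cv2.imwrite("pics/c8.png",np.vstack([crop(im,325,225,90,67,6),crop(tt,305,255,90,33,6)]))
```

```text
[0.4513 0.0337 0.0845] [[368.7979 250.2885]
 [367.9874 270.2669]] [[335.0258 283.1867]
 [335.2372 284.22  ]]
```

View pics/c8.png

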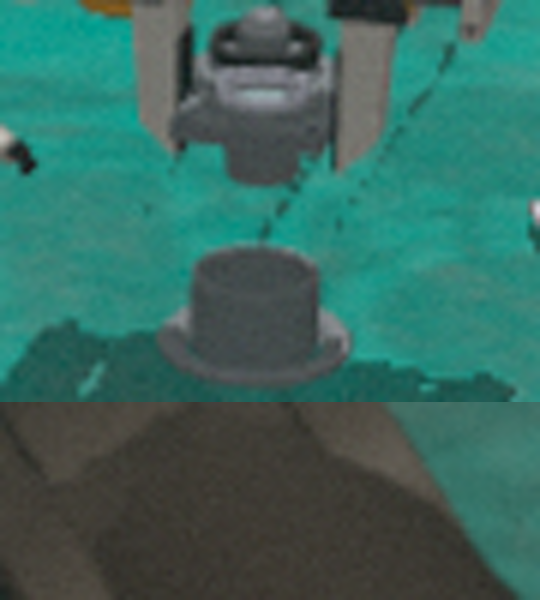

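Emit:
carry_out:
  increments: [2,0,-8,0,0,0,0,0,-10,0,0,0,0,0,-10,0,0,0,0,0,-8,0,0,0,0,0,-5,0,0,0,0,0,-5,0,0,0,0,0,-5,0,0,0,0,0,0,0,0,0]

```text
clock: 18.82
position: [0.454, 0.0333, 0.0342]
ee_rot: [-2.318, -2.12, 0.001]
force: [0.2, -0.0, -1.0]
width: 0.628
gripper_force: 15.0
```

Emit:
carry_out:
  increments: [0,0,-4,0,0,0,0,0,-4,0,0,0,0,0,-2,0,0,0,0,0,-1,0,0,0,0,0,0,0,0,0]

```text
clock: 19.45
position: [0.4541, 0.0334, 0.0234]
ee_rot: [-2.318, -2.12, 0.0]
force: [0.2, -0.3, -0.7]
width: 0.631
gripper_force: 15.0
```

Emit:
carry_out:
  increments: [0,0,-1,0,0,0,0,0,-1,0,0,0,0,0,0,0,0,0]

```text
clock: 19.82
position: [0.4541, 0.0333, 0.0214]
ee_rot: [-2.318, -2.12, 0.0]
force: [0.5, -0.5, -1.3]
width: 0.631
gripper_force: 15.0
```

Emit:
carry_out:
  increments: [0,0,-0.7,0,0,0,0,0,-0.5,0,0,0,0,0,0,0,0,0]

```text
clock: 20.2
position: [0.4542, 0.0333, 0.0205]
ee_rot: [2.318, 2.12, -0.0]
force: [-1.3, -0.3, 4.7]
width: 0.625
gripper_force: 15.0
```

Emit:
carry_out:
  increments: [0,0,0.5,0,0,0,0,0,0,0,0,0,0,0,0,0,0,0,0,0,0,0,0,0,0,0,4,0,0,0,0,0,12,0,0,0,0,0,25,0,0,0,0,0,35,0,0,0,0,15,23,0,0,0,-1,32,0,0,0,0,-1,40,0,0,0,0,-1,40,0,0,0,0,-1,40,0,0,0,0,-1,40,0,0,0,0,-1,36,0,0,0,0,-0.5,24,-5,0,0,0,0,10,-15,0,0,0,0,0,-12,0,0,0,0,0,0,0,0,0]
  grip: 0.15

```text
clock: 22.58
position: [0.4472, 0.3082, 0.0864]
ee_rot: [2.319, 2.119, -0.005]
force: [0.6, 0.6, -0.5]
width: 0.844
gripper_force: 0.0
```

Run:
```python
from m import *
p=readout.observe()['position']; print(p,proj("side",[p,[.448,.3105,.06]]))
im=vision.get_image("side")[:,:,::-1]; tt=vision.get_image("top")[:,:,::-1]; cv2.imwrite("pics/side9.png",im);cv2.imwrite("pics/top9.png",tt)
cv2.imwrite("pics/c9.png",np.hstack([crop(im,310,240,75,120,5),crop(tt,300,250,75,60,5).copy() if 0 else cv2.copyMakeBorder(crop(tt,300,250,75,60,5),0,300,0,0,0)]))
```

```text
[0.4472 0.3082 0.0864] [[350.1049 308.0039]
 [349.36   321.3069]]
```

View pics/c9.png

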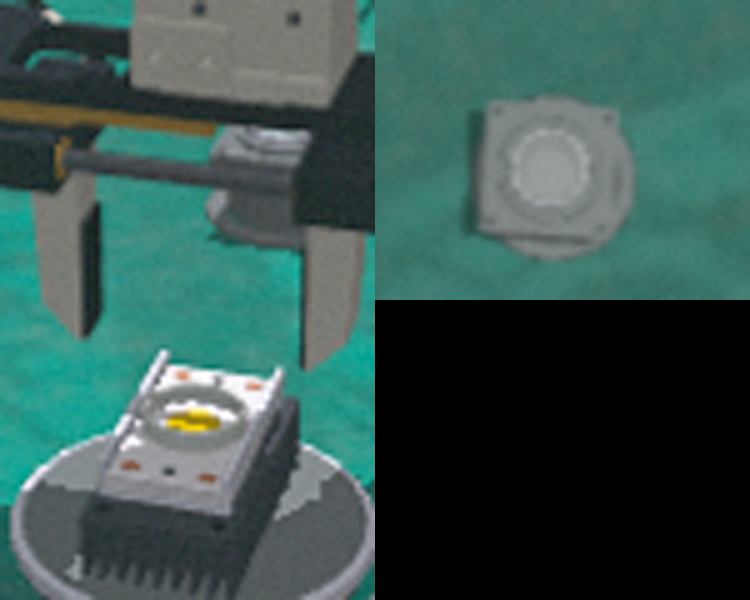

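Emit:
carry_out:
  increments: [0.5,1,-8,0,0,0,0,1,-10,0,0,0,0,0,-10,0,0,0,0,0,-7,0,0,0,0,0,-4,0,0,0,0,0,-1,0,0,0,0,0,0,0,0,0]

```text
clock: 23.55
position: [0.4482, 0.3125, 0.0479]
ee_rot: [-2.318, -2.12, -0.001]
force: [-0.3, -0.8, -1.0]
width: 0.851
gripper_force: 0.0
```

Emit:
carry_out:
  increments: [0,0,0,0,0,0,0,0,0,0,0,0,0,0,0,0,0,0,0,0,0,0,0,0,0,0,0,0,0,0,0,0,0,0,0,0]
  grip: 0.7
  newtons: 20

```text
clock: 24.3
position: [0.4482, 0.3123, 0.0478]
ee_rot: [2.318, 2.12, 0.0]
force: [-0.4, 0.2, 1.4]
width: 0.521
gripper_force: 20.0
```

Emit:
carry_out:
  increments: [0,0,2,0,0,0,0,0,5,0,0,0,0,0,10,0,0,0,0,0,20,0,0,0,5,-3,20,0,0,0,15,-9,5,0,0,0.03,23,-14,0,0,0,0.05,23,-14,0,0,0,0.05,23,-14,0,0,0,0.05,23,-14,0,0,0,0.05,23,-14,0,0,0,0.05,23,-14,0,0,0,0.05,22,-13,0,0,0,0.04,15,-9,0,0,0,0.02,9,-5,0,0,0,0,0,0,-15,0,0,0,0,0,-25,0,0,0,0,0,-20,0,0,0,0,0,-10,0,0,0,0,0,0,0,0,0]

```text
clock: 26.8
position: [0.6515, 0.1894, 0.0389]
ee_rot: [-1.862, -2.529, 0.002]
force: [-0.0, 0.2, -0.2]
width: 0.517
gripper_force: 20.0
```

Emit:
carry_out:
  increments: [0.7,0.3,-6,0,0,0,0,0,-8,0,0,0,0,0,-6,0,0,0,0,0,-4,0,0,0,0,0,-2,0,0,0,0,0,-1.5,0,0,0,0,0,-0.5,0,0,0,0,0,0,0,0,0]

```text
clock: 27.8
position: [0.6529, 0.1897, 0.0119]
ee_rot: [1.863, 2.529, 0.0]
force: [0.5, -0.0, -1.1]
width: 0.516
gripper_force: 20.0
```

Emit:
carry_out:
  increments: [0,0,-0.7,0,0,0,0,0,-0.3,0,0,0,0,0,0,0,0,0]

```text
clock: 28.18
position: [0.6528, 0.1896, 0.0107]
ee_rot: [1.863, 2.529, -0.0]
force: [0.0, -0.0, -0.9]
width: 0.519
gripper_force: 20.0
```

Emit:
carry_out:
  increments: [0,0,-0.7,0,0,0,0,0,-0.3,0,0,0,0,0,0,0,0,0]

```text
clock: 28.55
position: [0.6528, 0.1896, 0.0097]
ee_rot: [-1.863, -2.529, 0.0]
force: [-0.1, -0.1, -0.7]
width: 0.518
gripper_force: 20.0
```

Emit:
carry_out:
  increments: [0,0,-0.7,0,0,0,0,0,-0.3,0,0,0,0,0,0,0,0,0]

```text
clock: 28.92
position: [0.6529, 0.1896, 0.0089]
ee_rot: [1.863, 2.529, 0.0]
force: [-1.4, -0.1, 0.4]
width: 0.518
gripper_force: 20.0
```

Emit:
carry_out:
  increments: [0,0,-0.4,0,0,0,0,0,0,0,0,0]

```text
clock: 29.18
position: [0.6529, 0.1896, 0.0089]
ee_rot: [1.863, 2.529, 0.0]
force: [-3.6, -1.3, 5.9]
width: 0.522
gripper_force: 20.0
```

Emit:
carry_out:
  increments: [0,0,0.4,0,0,0,0,0,0,0,0,0,0,0,0,0,0,0,0,0,0,0,0,0,0,0,3,0,0,0,0,0,10,0,0,0,0,0,25,0,0,0,0,0,35,0,0,0,-10,6,20,0,0,-0.04,-20,12,0,0,0,-0.05,-25,15,0,0,0,-0.05,-25,15,0,0,0,-0.05,-25,15,0,0,0,-0.05,-25,15,0,0,0,-0.05,-25,15,0,0,0,-0.05,-25,14,0,0,0,-0.05,-16,9,0,0,0,0,-8,5,-10,0,0,0,0,0,-20,0,0,0,0,0,0,0,0,0]
  grip: 0.15

```text
clock: 31.68
position: [0.4486, 0.3093, 0.0702]
ee_rot: [2.318, 2.12, -0.005]
force: [-1.0, -1.0, 0.3]
width: 0.849
gripper_force: 0.0
```

Emit:
carry_out:
  increments: [0,0,-8,0,0,0,0,0,-12,0,0,0,0,0,-12,0,0,0,0,0,-10,0,0,0,0,0,-5,0,0,0,0,0,-3,0,0,0,0,0,0,0,0,0]

```text
clock: 32.55
position: [0.4488, 0.3107, 0.0217]
ee_rot: [2.318, 2.12, 0.0]
force: [-0.5, 0.1, 0.5]
width: 0.849
gripper_force: 0.0
```

Emit:
carry_out:
  increments: [0,0,0,0,0,0,0,0,0,0,0,0,0,0,0,0,0,0,0,0,0,0,0,0,0,0,0,0,0,0,0,0,0,0,0,0]
  grip: 0.7
  newtons: 45

```text
clock: 33.3
position: [0.4489, 0.3107, 0.0219]
ee_rot: [2.318, 2.12, 0.0]
force: [-0.4, -1.1, 4.3]
width: 0.61
gripper_force: 45.0
```

Emit:
carry_out:
  increments: [0,0,2,0,0,0,0,0,4,0,0,0,0,0,8,0,0,0,0,0,15,0,0,0,0,0,20,0,0,0,0,0,20,0,0,0,4,-6,15,0,0,0,10,-15,5,0,0,0.03,16,-25,0,0,0,0.05,18,-29,0,0,0,0.05,18,-29,0,0,0,0.05,18,-29,0,0,0,0.05,18,-29,0,0,0,0.05,18,-29,0,0,0,0.05,18,-29,0,0,0,0.05,18,-29,0,0,0,0.05,18,-29,0,0,0,0,16,-25,0,0,0,0,10,-15,0,0,0,0,5,-7,0,0,0,0]

```text
clock: 35.8
position: [0.654, -0.0154, 0.1108]
ee_rot: [-1.814, -2.565, 0.0]
force: [0.1, 1.1, -4.7]
width: 0.604
gripper_force: 45.0
```

Emit:
carry_out:
  increments: [0,0,-10,0,0,0,0,0,-20,0,0,0,0,0,-15,0,0,0,0,0,-8,0,0,0,0,0,0,0,0,0,0,0,0,0,0,0]

```text
clock: 36.55
position: [0.6542, -0.0141, 0.0582]
ee_rot: [1.812, 2.566, 0.001]
force: [-0.8, -0.2, -4.1]
width: 0.61
gripper_force: 45.0
```

Run:
```python
from m import *
p=readout.observe()['position']; print(p,proj("side",[p,[.655,-.015,.005]]))
im=vision.get_image("side")[:,:,::-1]; tt=vision.get_image("top")[:,:,::-1]; cv2.imwrite("pics/side10.png",im)
cv2.imwrite("pics/c10.png",np.hstack([crop(im,235,210,90,110,5),crop(tt,226,170,60,110,5)]))
```

```text
[ 0.6542 -0.0141  0.0582] [[289.4821 246.9122]
 [290.1564 266.3492]]
```

View pics/c10.png

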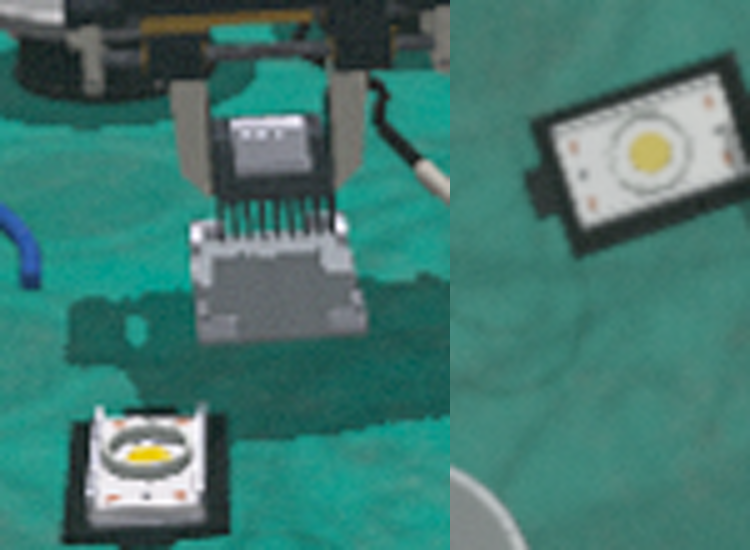

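Run:
```python
from m import *
def rect(c,yaw,w,l,z):
    a=np.radians(yaw); R=np.array([[np.cos(a),-np.sin(a)],[np.sin(a),np.cos(a)]])
    q=np.array([[w,l],[-w,l],[-w,-l],[w,-l]])/2@R.T+c; return np.c_[q,np.full(4,z)]
cr=lambda X:((proj("side",X)-[235,210]+.5)*5-.5).round(0).tolist()
print("plate z0/5",cr(rect([655,-15],19.4,82,126,3)/1000))
print("sink bottom",cr(rect([654.5,-15],19.5,56,100,50.3)/1000))
m,f=comp(cv2.imread("pics/side10.png"),(291,266),26,lambda h,c:(h[:,:,1]<80)&(h[:,:,2]>70))
X=f(hull(m)); X=X[X[:,1]>255]; Y=(onz("side",X,0.003)[:,:2]*1000).astype(np.float32); print(Y.min(0),Y.max(0))
```

```text
plate z0/5 [[200.0, 347.0], [371.0, 336.0], [349.0, 233.0], [192.0, 242.0]]
sink bottom [[223.0, 245.0], [340.0, 237.0], [324.0, 160.0], [215.0, 167.0]]
[598.8721 -57.2241] [714.7437  55.3825]
```

Emit:
carry_out:
  increments: [-1,1,-8,0,0,0,0,0,-10,0,0,0,0,0,-8,0,0,0,0,0,-4,0,0,0,0,0,0,0,0,0,0,0,0,0,0,0]

```text
clock: 37.4
position: [0.6531, -0.0133, 0.028]
ee_rot: [1.812, 2.566, 0.001]
force: [0.4, 0.2, -4.1]
width: 0.607
gripper_force: 45.0
```

Run:
```python
from m import *
p=readout.observe()['position']; print(p)
im=vision.get_image("side")[:,:,::-1]; cv2.imwrite("pics/side11.png",im)
cv2.imwrite("pics/c11.png",crop(im,260,225,60,60,10))
```

```text
[ 0.6531 -0.0133  0.028 ]
```

View pics/c11.png

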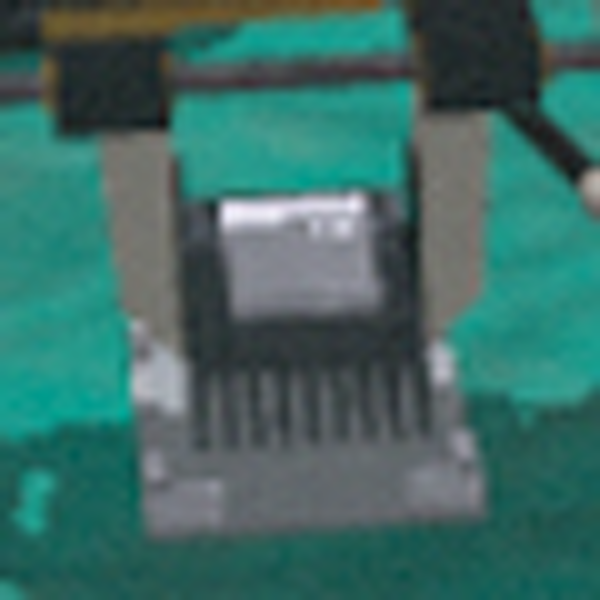

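Run:
```python
from m import *
def rect(c,yaw,w,l,z):
    a=np.radians(yaw); R=np.array([[np.cos(a),-np.sin(a)],[np.sin(a),np.cos(a)]])
    q=np.array([[w,l],[-w,l],[-w,-l],[w,-l]])/2@R.T+c; return np.c_[q,np.full(4,z)]
cr=lambda X:((proj("side",X/1000)-[260,225]+.5)*10-.5).round(0).tolist()
for z in(0,5): print("plate",z,cr(rect([655,-15],19.4,82,126,z)))
print("sink bottom",cr(rect([653.1,-14.3],19.5,56,100,20.1))[:2])
print("sink top",cr(rect([653.1,-14.3],19.5,56,100,46.1)))
print("pad top",cr(rect([653.1,-14.3],19.5,36,60,52.1)))
print("y+5",cr(rect([653.1,-9.3],19.5,56,100,20.1))[:2])
```

```text
plate 0 [[152.0, 557.0], [493.0, 534.0], [448.0, 326.0], [136.0, 346.0]]
plate 5 [[151.0, 538.0], [492.0, 515.0], [447.0, 309.0], [135.0, 328.0]]
sink bottom [[207.0, 456.0], [439.0, 441.0]]
sink top [[201.0, 357.0], [436.0, 342.0], [403.0, 187.0], [185.0, 200.0]]
pad top [[238.0, 299.0], [387.0, 289.0], [369.0, 197.0], [226.0, 205.0]]
y+5 [[201.0, 465.0], [434.0, 450.0]]
```

Emit:
carry_out:
  increments: [0,0,-3,0,0,0,0,0,-4,0,0,0,0,0,-3,0,0,0,0,0,-2,0,0,0,0,0,-1,0,0,0,0,0,0,0,0,0]

```text
clock: 38.2
position: [0.6528, -0.0134, 0.0147]
ee_rot: [-1.812, -2.566, 0.0]
force: [0.2, 0.3, -4.3]
width: 0.609
gripper_force: 45.0
```

Emit:
carry_out:
  increments: [0,0,-0.7,0,0,0,0,0,-0.3,0,0,0,0,0,0,0,0,0]

```text
clock: 38.58
position: [0.6529, -0.0134, 0.0138]
ee_rot: [1.812, 2.566, 0.0]
force: [0.5, 0.9, -4.9]
width: 0.602
gripper_force: 45.0
```

Emit:
carry_out:
  increments: [0,0,-0.6,0,0,0,0,0,-0.2,0,0,0,0,0,0,0,0,0]

```text
clock: 38.95
position: [0.6529, -0.0134, 0.013]
ee_rot: [1.812, 2.566, 0.0]
force: [-0.2, -0.9, -3.7]
width: 0.606
gripper_force: 45.0
```

Emit:
carry_out:
  increments: [0,0,-0.6,0,0,0,0,0,0,0,0,0]

```text
clock: 39.2
position: [0.6528, -0.0134, 0.013]
ee_rot: [1.812, 2.566, -0.0]
force: [-5.4, -0.7, 6.7]
width: 0.606
gripper_force: 45.0
```

Emit:
carry_out:
  increments: [0,0,-0.4,0,0,0,0,0,0,0,0,0]

```text
clock: 39.45
position: [0.6529, -0.0134, 0.013]
ee_rot: [1.812, 2.566, -0.0]
force: [-5.6, -1.6, 9.7]
width: 0.611
gripper_force: 45.0
```

Emit:
carry_out:
  increments: [0,0,0.5,0,0,0,0,0,0,0,0,0,0,0,0,0,0,0,0,0,0,0,0,0,0,0,0,0,0,0,0,0,4,0,0,0,0,0,12,0,0,0,0,0,25,0,0,0,0,0,35,0,0,0,0,0,40,0,0,0,-10,-10,40,0,0,0,-20,-25,20,0,0,0,-20,-30,0,0,0,0,-20,-30,0,0,0,0,-20,-30,0,0,0,0,-20,-30,0,0,0,0,-20,-30,0,0,0,0,-20,-30,0,0,0,0,-15,-30,0,0,0,0,-8,-12,0,0,0,0]
  grip: 0.15

```text
clock: 41.95
position: [0.4789, -0.2722, 0.1891]
ee_rot: [1.815, 2.563, -0.001]
force: [0.4, -0.3, 0.4]
width: 0.855
gripper_force: 0.0
```

Run:
```python
from m import *
im=vision.get_image("side")[:,:,::-1]; tt=vision.get_image("top")[:,:,::-1]; cv2.imwrite("pics/side12.png",im);cv2.imwrite("pics/top12.png",tt)
g=lambda i,x,y:crop(i,x,y,80,60,5)
cv2.imwrite("pics/c12.png",np.vstack([np.hstack([g(tt,315,167),g(im,250,235)]),np.hstack([crop(tt,228,170,100,75,4),g(im,330,220)])]))
o=readout.observe(); print(o['position'],o['clock'],o['force'])
```

```text
[ 0.4792 -0.2714  0.1888] 42.05 [0.3833 0.5173 0.7251]
```

View pics/c12.png

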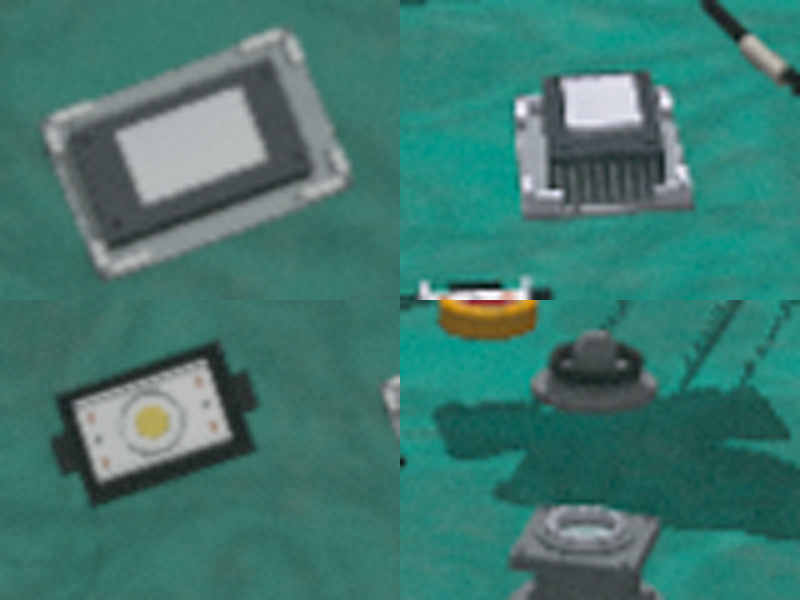

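Run:
```python
from m import *
tt=cv2.imread("pics/top12.png")
m,f=comp(tt,(353,198),34,lambda h,c:h[:,:,2]<95)
m=cv2.morphologyEx(m,cv2.MORPH_CLOSE,np.ones((5,5)))
w=lambda p,o,sc:(np.array(p,float)+.5)/sc-.5+o
S=onz("top",w([(65,140),(268,60),(312,165),(110,248)],[315,167],5),.031)[:,:2]*1000
P=onz("top",w([(42,118),(285,28),(352,185),(108,277)],[315,167],5),.008)[:,:2]*1000
a=np.radians(19.4);u=np.array([[np.cos(a),np.sin(a)],[-np.sin(a),np.cos(a)]])
print("sides S",np.hypot(*(S[0]-S[1])),np.hypot(*(S[1]-S[2])),"P",np.hypot(*(P[0]-P[1])),np.hypot(*(P[1]-P[2])))
print("sink in plate frame", (S-P.mean(0))@u.T, "mean",u@(S.mean(0)-P.mean(0)))
T=onz("top",w([(115,128),(243,85),(270,160),(150,205)],[315,167],5),.037)[:,:2]*1000
print("pad centre in plate frame",u@(T.mean(0)-P.mean(0)),np.hypot(*(T[0]-T[1])),np.hypot(*(T[1]-T[2])))
```

```text
sides S 100.01940020635242 52.80292851937848 P 121.00958968950368 80.54808455526225
sink in plate frame [[ 22.1415  56.5713]
 [ 23.8425 -43.4337]
 [-28.9539 -44.2652]
 [-31.9324  55.2698]] mean [-3.7256  6.0355]
pad centre in plate frame [-2.0746  2.8094] 61.54240631635107 36.82929544656033
```

```bash
python3 -c "
from cell import arm
print(arm.sign_off())"
```

```text
the job is handed in; nothing more can be done
None
```

The light engine is stripped in order: ring on its spindle, reflector in its cup, LED board in the tray and heat sink flat between the four stops, about 3–6 mm off centre; the job was handed in at about 42 s, but no verdict came back.

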